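# Set the vice ratchet to tighten and clamp the block

## Task

The small ratchet vice is still set to loosen: flip the red direction lever fully over to tighten (its post to the right), then take the handle by its black knob and swing it back to its right-hand end, feeling it click round freely without moving the jaw. Then work the handle back and forth to close the jaw until the wooden block is snugly gripped against the back jaw but not crushed, and let go. Move the jaw and block only with the handle, treat the little lever gently and leave the other things alone.

Things in the scene. Friction and masses are not known exactly. Their poses are not given: they have to be found in the camera images.
- vice: blue ratchet vice bolted to the bench, base 160 x 250 x 14 mm. Origin on the bench top under the vertical ratchet axis; at yaw 0 its x axis points away from the robot, y left. Bed (top 22 mm up), jaws and block lie on its -y (right) side, 1 to 89 mm to +x of the axis; the handle reaches to -x, toward the robot. Round pedestal 66 mm across under the steel ratchet head
- ratchet_axis (a point): point on the vertical ratchet axis, 90 mm above the bench; the flat top of the steel ratchet head (70 mm across) is at 86 mm
- handle: steel ratchet handle, swings level about the ratchet axis; origin on that axis 76 mm above the bench; at joint 0 the arm runs along the vice's -x axis. Arm 20 mm wide, its top 82 mm above the bench; the knob stands at its end, 140 mm from the axis
- handle_swing (a joint): handle angle, rad, positive clockwise from above (knob to the left, vice's +y), stops at -0.8 and 0.8, starts at 0.1 to 0.3. Set to tighten, positive strokes close the jaw 15 mm per rad after up to 0.55 rad lost motion; negative strokes click freely (up to 7 N at the knob). Set to loosen: the reverse, and as the jaw starts fully open it is then blocked to the right
- knob_mid (a point): middle of the black knob, an upright cylinder 24 mm across, 40 mm tall (86 to 126 mm above the bench), free to turn on the handle's end, so the gripper need not turn. Pushing it along its arc (slowly, or holding it there) takes 3 to 5 N while the jaw runs free, 7 to 9 N once the block is well gripped; from about 13 N it is crushed
- direction_lever: red direction lever on top of the ratchet head; origin on its upright pivot, on the handle's arm 45 mm from the ratchet axis, 87 mm above the bench. Its x axis points along the lever to the post
- lever_turn (a joint): lever angle, rad, positive clockwise from above: 0 = loosen, 0.7 = tighten; it snaps over its middle (0.35) by a spring and stays; flipping takes about 5 N at the post. It twitches by up to 0.2 as the ratchet clicks
- lever_post (a point): middle (100 mm above the bench) of the upright round red post, 9 mm across, top at 108 mm, at the lever's end 45 mm from its pivot. It moves 31 mm from left (loosen) to right (tighten), across the handle's length, passing over the ratchet axis. Push it sideways with closed fingers, tips 93 to 98 mm above the bench
- moving_jaw: blue moving jaw, 86 mm wide, with a sprung black rubber plate (25 N per mm) on its right side, driven by the ratchet; closes toward the vice's -y. The fixed back jaw that takes the block stands at the right-hand end of the bed; where it is locked differs by up to 12 mm, so the jaw meets the load after about 24 to 36 mm of travel: find it by feel
- jaw_slide (a joint): jaw travel in m, 0 fully open, positive closing. Friction holds it where the handle leaves it; when a tight handle is let go it springs back a little and about 45 N of grip stay
- jaw_face (a point): centre of the rubber plate's face when unloaded
- block: drilled hardwood block 60 x 40 x 50 mm standing loose on the vice bed between the jaws, 40 mm along the vice's y; origin at the centre of its underside
- pliers_1: red pliers, bystander
- blue_tool: blue hand tool, bystander
- hex_keys: set of hex keys in a red holder, bystander
- flat_case: flat black case, bystander
- tape_measure: yellow and black tape measure standing on the bench, bystander
There are look-alikes about, which are no part of the job. Of the things that look like the block, the larger one is meant.

How it is judged:
By the outcome, as a careful person would: the job done as asked, in the order asked, and still so for the second after the job is handed in, with the robot touching nothing.
It also fails if it takes over 72 s, if anything falls off the work surface, if the arm or the gripper's body presses on something with over 40 N, if the wrist force passes 120 N, or if a joint passes its speed limit or range.

## Robot

A 6-joint arm with a two-finger parallel gripper is mounted at the origin on a cart in front of the work surface, level with it; the furniture and walls round the work are solid. World frame = base frame: x ahead of the robot, y to its left, z up, the work surface at z = 0. Lengths are in m, angles in rad, forces in N, time in s.
With the tool pointing down it reaches from about 0.35 to 0.725 m from the base axis. Payload 6 kg.
Tool frame: the origin (TCP) lies at the very end of the fingers, on their centre line; the grasp point (between the pads) lies 19 mm behind it; z points along the fingers, x is the direction in which the jaws open and shut, and the axes are right-handed (so a half turn about z gives the same grasp; the last joint's range is limited). The gripper opens to 85 mm and grips with 20 to 120 N. Pads are 22 mm wide; open, the fingers measure 114 mm over their backs; the gripper's body (76 mm by 85 mm) begins 54 mm behind the grasp point. The pads swing forward as they close: fully open they stand 13 mm farther back than shut.
Start: joints at [1.507, 0.04, 0.085, 0, -1.615, -0.334], TCP at [0.232, 0.553, 0.231] pointing down, gripper open.
Joint ranges: [-2.56, 2.56], [-1.29, 2.01], [-1.08, 1.49], [-3.29, 1.98], [-2.81, -0.18], [-2.99, 2.99]. Speed limits (rad/s): [2.57, 2.57, 3.01, 3.14, 3.14, 3.14].

## Interface

Orientations are given as a unit quaternion [x, y, z, w].
In Python, from rig import manip gives the robot as it stands.
- The arm moves only by the shell command python3 -m crank 'ROWS' [OPENING] [FORCE]. ROWS is JSON, one flat list of numbers, 4 for each row, row after row: the shift along the world's x, y, z in m, then the turn about the world's z in degrees. A call has 1 to 8 rows; each row shifts and turns the pose as measured when the row begins; what a row does not reach is not made up. A row lasts 1/8 s, in which the tool goes at most 62.5 mm and 10.7 degrees, less where a joint would pass 70% of its speed; a pose out of reach is approached as far as the arm can. A call is refused whole if a number of a shift passes 0.0625 or a number of a turn 10.7, either way. A call with a gripper value outside its range is refused whole. OPENING is the opening, from -1 (shut) to 1 (fully open), so that 0 is half open, set as the call begins (- or left out, the last holds). The fingers move at their own pace and stop on an object; FORCE is the grip in N (left out, the last holds). Time passes only in rows, so rows that do not move let the fingers close. It gives the time, the measured TCP pose, the force and the opening at its end, in the units of the state.
- manip.state(): the state, without advancing time (a new reading comes with each control period).
- manip.capture(name): name is "scene" or "top" or "wrist"; returns a dict with "img" (480x640x3 uint8, red, green, blue), "depth" (480x640 float32, m along the optical axis (not along the pixel's ray), 0 where there is no reading), "intrinsics" (3x3 intrinsics, pixels), "origin" and "rotation" of the camera in the world; the wrist camera has in their place "tool_from_camera" (4x4, takes a point from camera to tool coordinates, whose origin is the TCP and whose axes are the tool frame's). Camera axes: x right, y down, z forward; pixel columns grow to the right and rows downward; lengths in m; the calibration is good to about 2 mm. A picture is of the moment at which its call begins: read the wrist's pose just before it.
- manip.sign_off(): hands the job in, once; it reports no verdict.
The state is a dict: "clock": time; "joints": joint angles; "joint_velocities": joint speeds; "joint_efforts": joint torques, N m; "tool_pos": TCP position; "eef_rot": TCP orientation; "contact_force": force on the tool from outside, world axes, zero at the start; "torque": the same for the moment, N m; "finger_gap": finger opening in m.
Only numpy, scipy, OpenCV 4.12 (cv2) and the standard library are available. Lean on these libraries where they do the work, as an engineer would, in place of code of your own. Each camera call takes 0.05 s, during which the arm holds its last target.

## Working session

There is one attempt and no reset: what is moved stays moved. The work goes in short steps, Python scripts to look and compute and a shell command to move; the robot and the scene stay as the last step left them, time stands still between calls to the robot, and variables do not carry over. Pictures are saved under pics/ and viewed, and the job is handed in when it is done.

```bash
ls; mkdir -p pics
python3 - <<'E'
from rig import manip
import cv2
s=manip.state()
print(s)
for n in ("scene","top"):
    c=manip.capture(n)
    cv2.imwrite(f"pics/{n}0.png",c["img"][:,:,::-1])
    print(n,c["origin"],c["rotation"],c["intrinsics"])
E
```

```text
pics
{'clock': 0.0, 'joints': array([ 1.50670662e+00,  4.08184067e-02,  8.38198351e-02, -4.66126899e-04,
       -1.61551797e+00, -3.33689802e-01]), 'joint_velocities': array([ 0.00071098,  0.00042807, -0.00032732,  0.00052006,  0.00031982,
       -0.00030773]), 'joint_efforts': array([ 1.10559404e-04, -3.68202782e+01,  3.47409725e+01,  6.93251342e+00,
       -5.36561769e-03, -9.45102386e-06]), 'tool_pos': array([0.23222482, 0.55287844, 0.23027962]), 'eef_rot': array([-5.53464624e-01,  8.32872208e-01, -5.43384750e-04, -7.06210530e-04]), 'contact_force': array([ 0.04701526, -0.80919194,  0.4317812 ]), 'torque': array([0.03672276, 0.01514755, 0.07161225]), 'finger_gap': 0.08517890971957259}
scene [-0.17006458 -0.36317993  0.6056586 ] [ 0.75099401 -0.45184831  0.25363898 -0.40927787] [[433.11326093   0.         323.74289168]
 [  0.         433.11326093 242.70331428]
 [  0.           0.           1.        ]]
top [0.24865978 0.00478867 1.46477948] [-0.67072138  0.73304548 -0.08257419  0.07719235] [[624.8692889    0.         310.67244271]
 [  0.         624.8692889  248.22085679]
 [  0.           0.           1.        ]]
```

View pics/scene0.png

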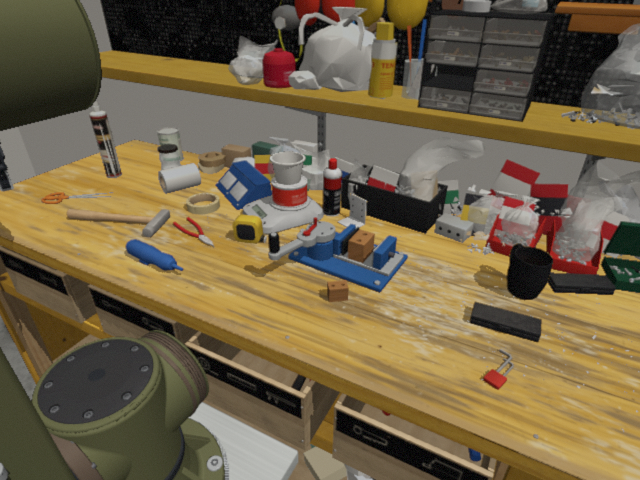

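View pics/top0.png

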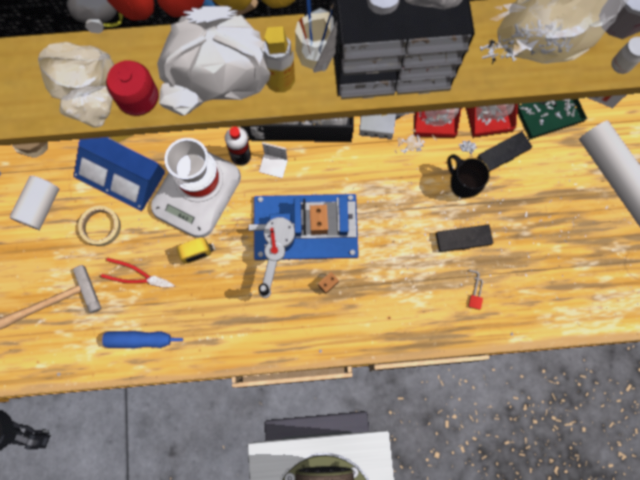

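The vice is at about (305,227) in the top view. The larger block stands between the jaws at (318,218). The small look-alike block lies loose at (328,283).

```bash
cat > h.py <<'E'
from rig import manip
import cv2, numpy as np
from scipy.spatial.transform import Rotation as R
def cap(n):
    s=manip.state(); c=manip.capture(n)
    if n=="wrist":
        T=np.eye(4);T[:3,:3]=R.from_quat(s["eef_rot"]).as_matrix();T[:3,3]=s["tool_pos"]
        c["M"]=T@np.array(c["tool_from_camera"])
    else:
        T=np.eye(4);T[:3,:3]=R.from_quat(c["rotation"]).as_matrix();T[:3,3]=c["origin"];c["M"]=T
    return c
def cloud(c):
    K=c["intrinsics"];v,u=np.mgrid[:480,:640];d=c["depth"]
    P=np.stack([(u-K[0,2])/K[0,0]*d,(v-K[1,2])/K[1,1]*d,d],-1)
    return P@c["M"][:3,:3].T+c["M"][:3,3]
def atz(c,u,v,z):
    K=c["intrinsics"];r=c["M"][:3,:3]@np.array([(u-K[0,2])/K[0,0],(v-K[1,2])/K[1,1],1])
    o=c["M"][:3,3];return o+r*(z-o[2])/r[2]
def proj(c,p):
    q=c["M"][:3,:3].T@(np.array(p)-c["M"][:3,3]);q=c["intrinsics"]@q;return q[:2]/q[2]
def crop(c,x0,y0,x1,y1,f,name):
    cv2.imwrite("pics/"+name,cv2.resize(c["img"][y0:y1,x0:x1,::-1],None,fx=f,fy=f,interpolation=cv2.INTER_CUBIC))
E
python3 - <<'E'
from h import *
c=cap("top");crop(c,235,180,375,300,5,"t1.png")
for (u,v,z) in [(265,289,.126),(280,233,.086),(259,255,.014),(357,254,.014),(355,195,.014),(318,218,.072)]: print(u,v,atz(c,u,v,z),cloud(c)[v,u])
c=cap("scene");crop(c,230,180,430,320,4,"s1.png")
E
```

```text
265 289 [0.47481493 0.08729598 0.126     ] [0.47454169 0.08719629 0.12761755]
280 233 [0.60716468 0.04644533 0.086     ] [0.60743663 0.04647693 0.08495407]
259 255 [0.57651366 0.10252482 0.014     ] [0.57545075 0.10220796 0.01870343]
357 254 [ 0.55823364 -0.12972867  0.014     ] [ 0.55838328 -0.12979369  0.01329874]
355 195 [ 0.70468437 -0.14029411  0.014     ] [ 0.70472301 -0.1403064   0.01387709]
318 218 [ 0.63868662 -0.04346155  0.072     ] [ 0.63905333 -0.04350692  0.07069051]
```

View pics/t1.png

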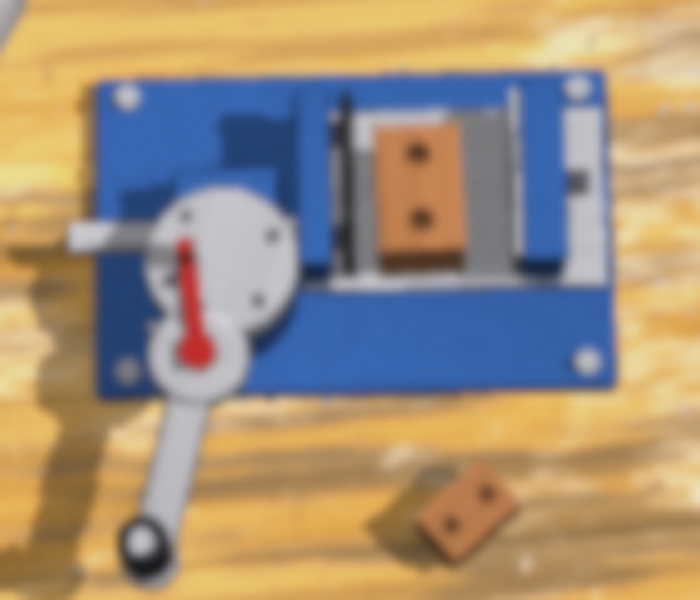

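View pics/s1.png

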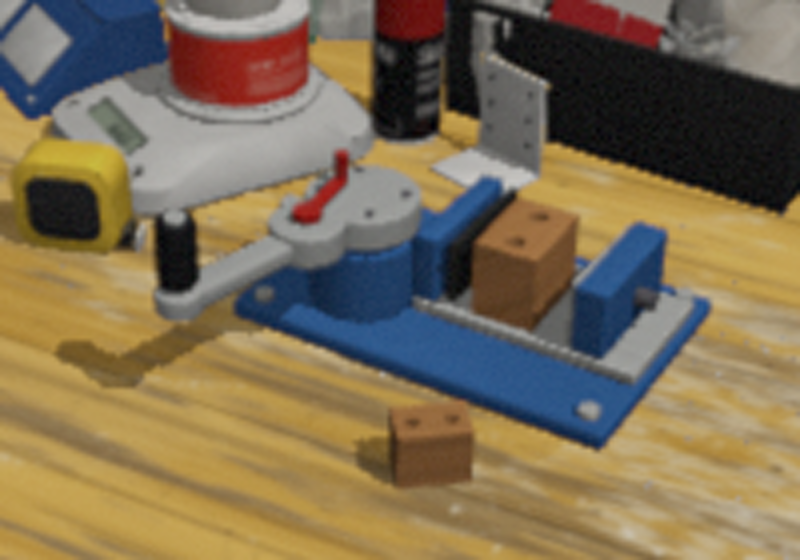

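Enlarged, the vice's block (t1 px 420,190; 40 x 60 mm, between the jaws) is the larger one. The small two-hole block at (468,512) is the decoy. The lever pivot is at (197,350) and the post at (185,245), left of the head centre at (222,260), so it is set to loosen. The knob is at (145,545).

Run:
```python
from h import *
c=cap("top")
f=lambda a,b,z:atz(c,235+a/5-.4,180+b/5-.4,z)
for n,a,b,z in [("axis",222,261,.086),("pivot",197,350,.092),("post",185,243,.108),("knob",142,541,.126),("bl",97,397,.014),("br",612,386,.014),("tl",97,83,.014),("tr",605,72,.014)]: print(n,f(a,b,z).round(4))
P=cloud(c)
for n,zz,col in [("head",(.083,.089),None),("knobtop",(.12,.13),None),("lever",(.095,.112),None)]:
    m=(P[...,2]>zz[0])&(P[...,2]<zz[1])&(P[...,0]>.4)&(P[...,0]<.68)&(P[...,1]>-.02)&(P[...,1]<.12)
    v,u=np.nonzero(m); Q=P[m]
    print(n,len(Q),Q.mean(0).round(4) if len(Q) else "",Q.min(0).round(4),Q.max(0).round(4))
img=c["img"].astype(int)
red=(img[...,0]-img[...,1]>90)&(img[...,0]-img[...,2]>90)
red[:, :250]=0;red[:,300:]=0;red[:215]=0;red[265:]=0
v,u=np.nonzero(red);print(len(u),u.min(),u.max(),v.min(),v.max())
# base fit
blue=(img[...,2]-img[...,0]>60)&(P[...,2]>.008)&(P[...,2]<.02)&(P[...,0]>.5)&(P[...,1]>-.2)&(P[...,1]<.16)
print(cv2.minAreaRect(P[blue][:,:2].astype(np.float32)))
c=cap("scene")
crop(c,290,210,360,260,8,"s2.png")
```

```text
axis [0.6102 0.0485 0.086 ]
pivot [0.5683 0.0627 0.092 ]
post [0.6142 0.0637 0.108 ]
knob [0.4778 0.0914 0.126 ]
bl [0.5679 0.115  0.014 ]
br [ 0.5515 -0.129   0.014 ]
tl [0.7235 0.1044 0.014 ]
tr [ 0.7071 -0.142   0.014 ]
head 633 [0.5914 0.0545 0.0858] [0.464  0.0168 0.083 ] [0.6442 0.104  0.089 ]
knobtop 84 [0.4768 0.0915 0.1255] [0.466  0.0805 0.1201] [0.4888 0.1025 0.13  ]
lever 47 [0.5628 0.069  0.1008] [0.4655 0.0159 0.0951] [0.6167 0.1006 0.1106]
73 271 276 229 252
((0.6376891136169434, -0.013559311628341675), (0.24330483376979828, 0.1563005894422531), 86.02046203613281)
```

View pics/s2.png

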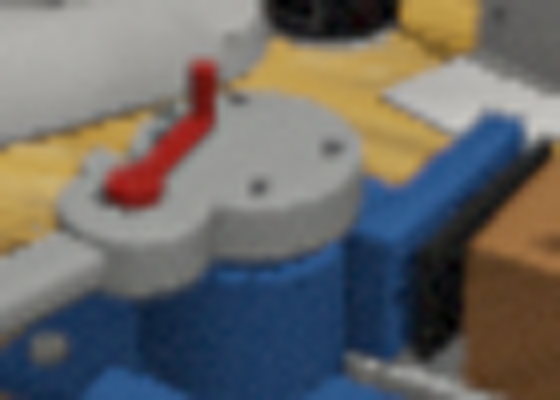

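```bash
python3 - <<'E'
from h import *
c=cap("top");P=cloud(c)
for u in range(246,274,3): print(u,[P[v,u].round(3).tolist() for v in (225,228,231)])
m=(P[...,2]>.03)&(P[...,0]>.5)&(P[...,0]<.6)&(P[...,1]>.15)&(P[...,1]<.35)
print(P[m].min(0),P[m].max(0))
c=cap("wrist");cv2.imwrite("pics/w0.png",c["img"][...,::-1])
E
python3 -m crank '[0.06,-0.04,0,0, 0.06,-0.06,0,0, 0.06,-0.06,0,0, 0.06,-0.06,0,0, 0.06,-0.06,0,0, 0.05,-0.06,0,5]' -1 20
```

```text
246 [[0.658, 0.13, -0.003], [0.649, 0.13, 0.0], [0.641, 0.13, 0.003]]
249 [[0.644, 0.119, 0.046], [0.636, 0.119, 0.046], [0.641, 0.123, 0.002]]
252 [[0.643, 0.112, 0.044], [0.636, 0.112, 0.045], [0.641, 0.116, -0.001]]
255 [[0.641, 0.104, 0.051], [0.634, 0.105, 0.047], [0.634, 0.108, 0.02]]
258 [[0.641, 0.098, 0.048], [0.632, 0.098, 0.053], [0.635, 0.101, 0.014]]
261 [[0.64, 0.09, 0.049], [0.633, 0.091, 0.049], [0.634, 0.093, 0.017]]
264 [[0.639, 0.083, 0.05], [0.633, 0.084, 0.046], [0.614, 0.082, 0.091]]
267 [[0.63, 0.075, 0.081], [0.622, 0.075, 0.085], [0.616, 0.076, 0.081]]
270 [[0.627, 0.068, 0.091], [0.615, 0.067, 0.109], [0.611, 0.068, 0.099]]
273 [[0.626, 0.061, 0.09], [0.62, 0.061, 0.087], [0.61, 0.061, 0.1]]
[0.57168852 0.21578371 0.03044088] [0.59997005 0.28853806 0.07087203]
clock: 1.15
tool_pos: [0.5018, 0.2915, 0.2304]
eef_rot: [-0.593, 0.805, -0.0, -0.0]
contact_force: [0.4, 0.1, -0.3]
finger_gap: -0.0001
```

```bash
python3 -m crank '[0.05,-0.06,0,0, 0.05,-0.06,0,0, 0.03,-0.05,0,0, 0,-0.02,0,0, 0,0,0,0]'
python3 - <<'E'
from h import *
s=manip.state();print(s["tool_pos"],s["contact_force"])
c=cap("wrist");cv2.imwrite("pics/w1.png",c["img"][...,::-1])
for p in [(.613,.0645,.108),(.61,.0485,.086),(.567,.0625,.092)]:print(proj(c,p))
E
```

```text
clock: 1.78
tool_pos: [0.6138, 0.1191, 0.2295]
eef_rot: [-0.592, 0.806, -0.0, -0.001]
contact_force: [-0.4, 0.1, 0.3]
finger_gap: 0.0001
[0.61377423 0.11913386 0.22954494] [-0.39955694  0.05908793  0.32311605]
[391.83489887 213.06160687]
[409.43919427 203.88653617]
[406.51378446 268.60044159]
```

View pics/w1.png

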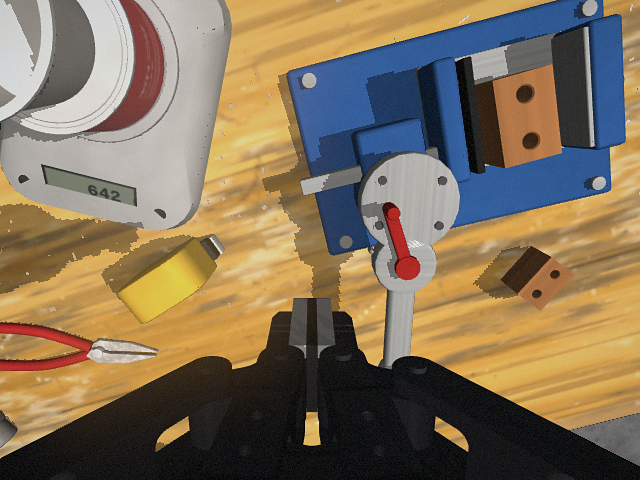

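The post is at px (393,211), where I predicted (392,213), so the geometry checks out. Next I go down on the left of the post.

```bash
python3 -m crank '[0.005,-0.01,-0.05,0, 0.005,-0.01,-0.05,0, 0,0,-0.035,0, 0,0,-0.02,0, 0,0,0,0, 0,0,0,0]'
python3 - <<'E'
from h import *
s=manip.state();print(s["tool_pos"],s["contact_force"])
E
```

```text
clock: 2.58
tool_pos: [0.6217, 0.108, 0.0731]
eef_rot: [-0.596, 0.803, -0.0, 0.002]
contact_force: [-0.3, 0.1, 0.6]
finger_gap: 0.0002
[0.62165604 0.10801626 0.07310629] [-0.2689904   0.12127991  0.6188497 ]
```

```bash
python3 -m crank '[0,0,0.022,0, 0,0,0,0, 0,0,0,0]'
python3 - <<'E'
from h import *
s=manip.state();print(s["tool_pos"],s["contact_force"])
c=cap("wrist");cv2.imwrite("pics/w2.png",c["img"][...,::-1])
E
```

```text
clock: 2.95
tool_pos: [0.6227, 0.11, 0.0994]
eef_rot: [-0.597, 0.802, -0.001, 0.005]
contact_force: [0.2, 0.7, 0.3]
finger_gap: 0.0001
[0.62265627 0.11002223 0.09938958] [0.18141853 0.6661084  0.28497256]
```

View pics/w2.png

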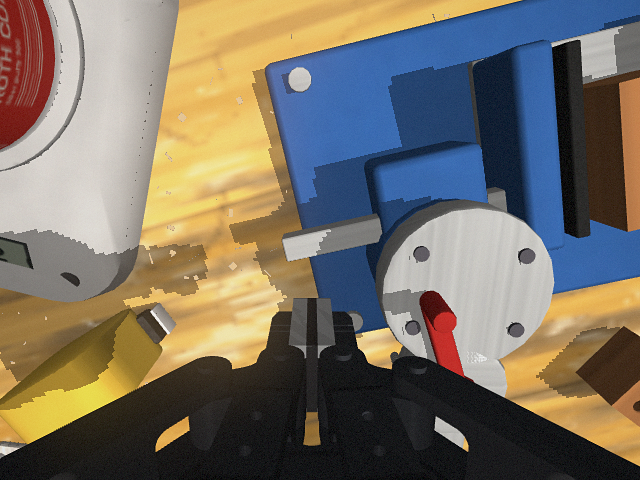

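```bash
python3 -m crank '[0.002,-0.007,-0.004,0, 0,-0.008,0,0, -0.001,-0.006,0,0, 0,0,0,0]';python3 -m crank '[-0.001,-0.003,0,0, 0,0,0,0]';python3 -m crank '[-0.001,-0.003,0,0, 0,0,0,0]'
```

```text
clock: 3.5
tool_pos: [0.6236, 0.0869, 0.0945]
eef_rot: [-0.597, 0.802, -0.001, 0.004]
contact_force: [-0.0, 0.1, 0.6]
finger_gap: 0.0001
clock: 3.75
tool_pos: [0.6225, 0.0836, 0.0945]
eef_rot: [-0.597, 0.802, -0.001, 0.004]
contact_force: [-0.5, 0.7, -0.1]
finger_gap: 0.0
clock: 4.0
tool_pos: [0.6214, 0.0807, 0.0946]
eef_rot: [-0.597, 0.802, -0.001, 0.004]
contact_force: [-0.8, -0.3, 0.5]
finger_gap: 0.0001
```

```bash
for i in 1 2; do :; done; python3 -m crank '[-0.001,-0.003,0,0, 0,0,0,0]' | grep -E "pos|force";python3 -m crank '[-0.001,-0.003,0,0, 0,0,0,0]'| grep -E "pos|force";python3 -m crank '[-0.001,-0.003,0,0, 0,0,0,0]'| grep -E "pos|force"
```

```text
tool_pos: [0.6211, 0.0785, 0.0949]
contact_force: [0.5, 2.1, -1.1]
tool_pos: [0.6207, 0.0761, 0.0952]
contact_force: [1.8, 1.4, 0.0]
tool_pos: [0.6197, 0.0728, 0.0955]
contact_force: [1.4, 1.4, -0.3]
```

```bash
python3 -m crank '[-0.001,-0.003,0,0, 0,0,0,0]' | grep -E "pos|force"
python3 - <<'E'
from h import *
c=cap("wrist");cv2.imwrite("pics/w3.png",c["img"][...,::-1])
E
```

```text
tool_pos: [0.6184, 0.069, 0.0954]
contact_force: [1.3, 0.4, 0.4]
```

View pics/w3.png

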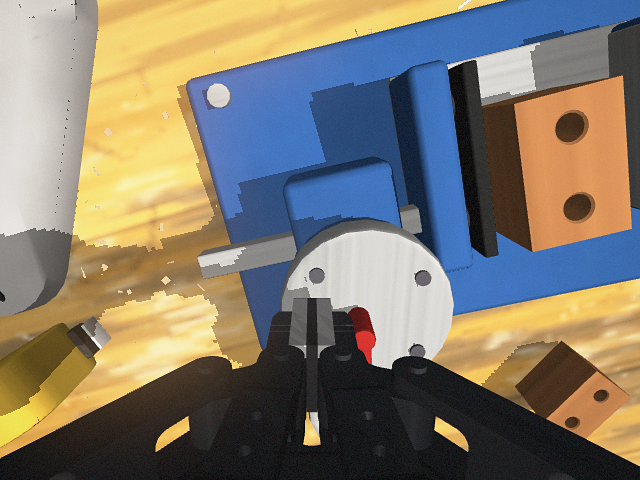

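Contact: the post is against the right finger at px (365,335) and moving with it. I'll continue past the middle.

```bash
python3 -m crank '[-0.001,-0.003,0,0, 0,0,0,0]' | grep -E "pos|force";python3 -m crank '[-0.001,-0.003,0,0, 0,0,0,0]' | grep -E "pos|force"
python3 - <<'E'
from h import *
c=cap("wrist");crop(c,200,200,520,440,2,"w4.png")
c=cap("top");crop(c,235,180,375,300,5,"t4.png")
E
```

```text
tool_pos: [0.6168, 0.0654, 0.0951]
contact_force: [0.6, -0.7, -0.3]
tool_pos: [0.6153, 0.0618, 0.0947]
contact_force: [-0.7, -0.1, 0.2]
```

View pics/w4.png

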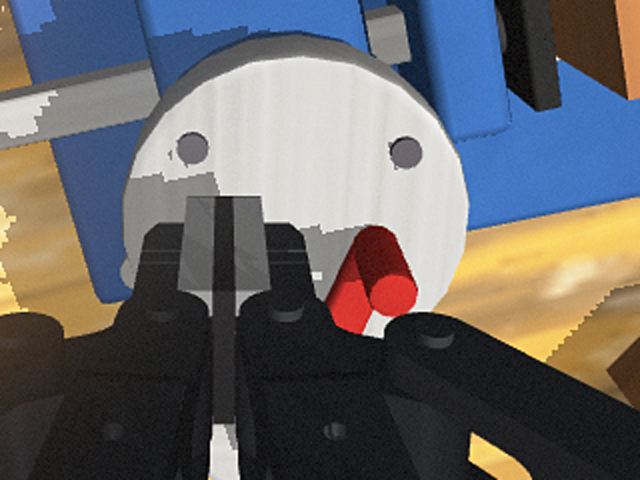

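The lever has snapped: its post, with the top at about full-image px (397,347), now stands clear to the right of the finger. I'll back off, raise the tool and check.

```bash
python3 -m crank '[0.003,0.01,0.01,0, 0,0,0.05,0, -0.04,0,0.05,0, -0.05,0,0.02,0, -0.04,0.02,0,0, 0,0,0,0]' 0.2
python3 - <<'E'
from h import *
s=manip.state();print(s["tool_pos"])
c=cap("wrist");cv2.imwrite("pics/w5.png",c["img"][...,::-1])
for p in [(.602,.035,.108),(.61,.0485,.086),(.4775,.0915,.126)]:print(proj(c,p))
E
```

```text
clock: 6.4
tool_pos: [0.4858, 0.0951, 0.2317]
eef_rot: [-0.597, 0.802, -0.001, 0.007]
contact_force: [-0.1, -0.4, 0.0]
finger_gap: 0.0515
[0.48582597 0.09506876 0.23174399]
[354.82041559  21.39847543]
[327.38267843  23.4298651 ]
[321.44265325 255.59827095]
```

View pics/w5.png

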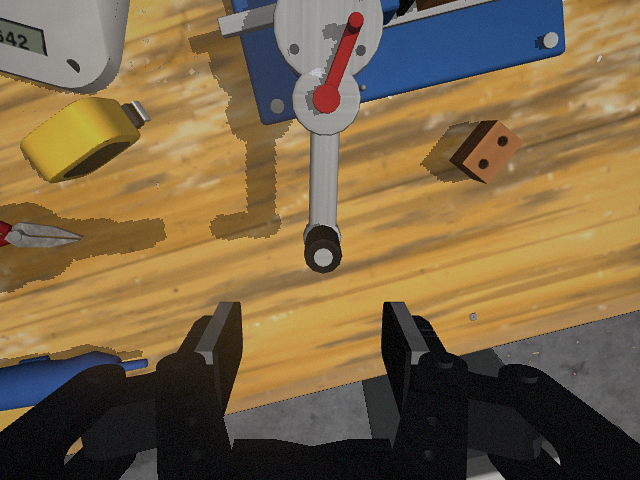

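Lever check: the post is at px (356,20), where fully over predicts (355,21). The knob is at (322,257), also as predicted. Next I go down over the knob.

```bash
python3 -m crank '[-0.009,-0.004,-0.03,0, 0,0,-0.035,0, 0,0,0,0]'|grep -E "pos|rot|force"
python3 - <<'E'
from h import *
s=manip.state();print(s["tool_pos"])
E
```

```text
tool_pos: [0.4791, 0.091, 0.1667]
eef_rot: [-0.597, 0.802, -0.002, 0.007]
contact_force: [-0.5, 0.5, 0.7]
[0.47914286 0.09102156 0.16667115]
```

```bash
python3 -m crank '[-0.002,0,-0.04,0, 0,0,-0.034,0, 0,0,0,0, 0,0,0,0]'|grep -E "pos|rot|force"
python3 - <<'E'
from h import *
s=manip.state();print(s["tool_pos"])
c=cap("wrist");cv2.imwrite("pics/w6.png",c["img"][...,::-1])
E
```

```text
tool_pos: [0.482, 0.0915, 0.0992]
eef_rot: [-0.597, 0.802, -0.004, 0.01]
contact_force: [-0.2, 0.1, 0.4]
[0.48204811 0.09147025 0.09918744]
```

View pics/w6.png

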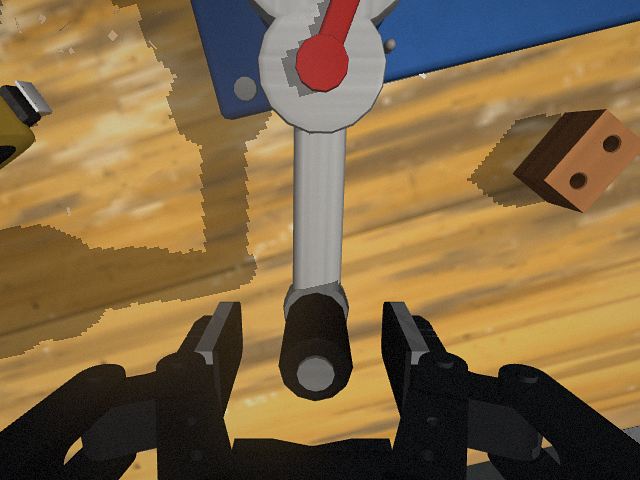

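The knob at px (316,350) is centred between the fingers. I'll shift 5 mm toward the robot and close.

```bash
python3 -m crank '[-0.005,0,-0.006,0, 0,0,0,0]' |grep -E "pos|rot|force"; python3 -m crank '[0,0,0,0, 0,0,0,0, 0,0,0,0, 0,0,0,0, 0,0,0,0]' -1 25
```

```text
tool_pos: [0.4777, 0.092, 0.0951]
eef_rot: [-0.597, 0.802, -0.004, 0.012]
contact_force: [0.1, 0.0, -0.1]
clock: 8.25
tool_pos: [0.4779, 0.0922, 0.0959]
eef_rot: [-0.597, 0.802, -0.004, 0.012]
contact_force: [-0.3, 0.5, -0.7]
finger_gap: 0.0232
```

Gripped: the gap is 23 mm. Next I swing right along the arc.

```bash
cat > g.py <<'E'
from h import *
A=np.array([.610,.0485]);r=.14
def rep(dest=None,n=4):
    s=manip.state();p=s["tool_pos"];d=p[:2]-A;a=np.arctan2(d[1],-d[0])
    t=np.array([np.sin(a),np.cos(a)]);rad=np.array([-np.cos(a),np.sin(a)])
    F=s["contact_force"]
    print("t",round(s["clock"],2),"pos",p.round(4),"th",round(a-.068,3),"r",round(np.hypot(*d),4),"Ftan",round(F[:2]@t,1),"Frad",round(F[:2]@rad,1),"Fz",round(F[2],1),"gap",round(s["finger_gap"],4))
    if dest is not None:
        q=p[:2]
        for k in range(1,n+1):
            b=a+(dest+.068-a)*k/n; g=A+r*np.array([-np.cos(b),np.sin(b)]);print((g-q).round(4));q=g
import sys
if __name__=="__main__": rep(*( [float(sys.argv[1]),int(sys.argv[2])] if len(sys.argv)>1 else []))
E
python3 -m crank '[-0.004,-0.016,-0.001,0, -0.002,-0.014,0,0, -0.001,-0.014,0,0]' >/dev/null; python3 g.py -0.3 4
```

```text
t 8.62 pos [0.4709 0.0485 0.096 ] th -0.068 r 0.1391 Ftan 1.4 Frad -3.5 Fz -2.8 gap 0.023
[-0.0006 -0.0081]
[ 0.0007 -0.0081]
[ 0.0012 -0.008 ]
[ 0.0016 -0.0079]
```

```bash
python3 -m crank '[0.000,-0.014,-0.001,0, 0.001,-0.014,-0.001,0, 0.003,-0.013,0,0]' >/dev/null; python3 g.py -0.75 4
```

```text
t 9.0 pos [0.4778 0.0049 0.096 ] th -0.386 r 0.1392 Ftan -0.0 Frad -7.4 Fz -3.3 gap 0.0233
[ 0.0037 -0.0122]
[ 0.0056 -0.0114]
[ 0.0066 -0.0109]
[ 0.0076 -0.0102]
```

```bash
python3 -m crank '[0.006,-0.012,-0.001,0, 0.007,-0.011,-0.001,0, 0.008,-0.010,0,0]' >/dev/null; python3 g.py -0.8 2
```

```text
t 9.38 pos [ 0.4975 -0.0334  0.0958] th -0.697 r 0.1391 Ftan 0.9 Frad -0.5 Fz 2.5 gap 0.0232
[ 0.0037 -0.0062]
[ 0.0047 -0.0055]
```

```bash
python3 -m crank '[0.005,-0.006,-0.001,0, 0.004,-0.004,0,0, 0,0,0,0]' >/dev/null; python3 g.py; python3 -m crank '[0.002,-0.003,0,0, 0,0,0,0]' >/dev/null; python3 g.py;  python3 - <<'E'
from h import *
c=cap("top");crop(c,235,180,375,300,5,"t7.png")
E
```

```text
t 9.75 pos [ 0.5071 -0.0453  0.0957] th -0.807 r 0.1392 Ftan 7.3 Frad -1.9 Fz 6.3 gap 0.023
t 10.0 pos [ 0.5069 -0.0451  0.0958] th -0.805 r 0.1392 Ftan 1.7 Frad 0.4 Fz 4.7 gap 0.0232
```

View pics/t7.png

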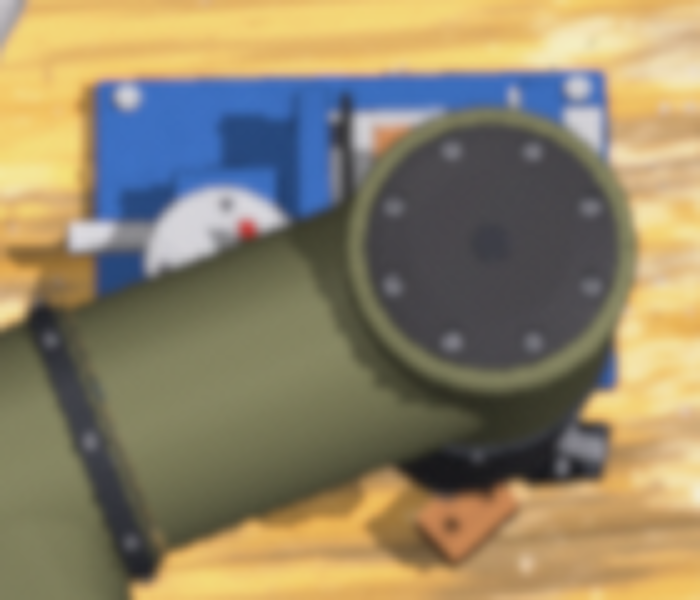

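At the right end (theta about -0.80) the stop was felt. The jaw plate is still at px x≈345, so it has not moved. The red post at (247,230) fits tighten. First closing stroke next.

```bash
python3 -m crank '[-0.011,0.014,0,0, -0.007,0.012,0,0, -0.006,0.013,0,0, -0.004,0.013,0,0]' >/dev/null; python3 g.py 0 4
```

```text
t 10.55 pos [0.4782 0.0041 0.0959] th -0.393 r 0.1391 Ftan -5.4 Frad 0.1 Fz 3.8 gap 0.0232
[-0.0046  0.0129]
[-0.0024  0.0135]
[-0.0011  0.0137]
[0.0003 0.0137]
```

```bash
python3 -m crank '[-0.004,0.013,0,0, -0.003,0.013,0,0, -0.002,0.014,0,0, -0.001,0.014,0,0]' >/dev/null; python3 g.py 0.4 4
```

```text
t 11.05 pos [0.4709 0.0576 0.096 ] th -0.003 r 0.1394 Ftan -5.5 Frad -15.1 Fz -4.6 gap 0.0234
[0.001 0.014]
[0.003  0.0138]
[0.0044 0.0134]
[0.0057 0.0129]
```

```bash
python3 -m crank '[0.003,0.014,0,0, 0.004,0.014,0,0, 0.005,0.013,0,0]' >/dev/null; python3 g.py 0.6 4
```

```text
t 11.43 pos [0.4793 0.0963 0.0958] th 0.282 r 0.1392 Ftan -6.7 Frad 0.7 Fz 5.5 gap 0.0229
[0.0035 0.0106]
[0.005  0.0099]
[0.0058 0.0095]
[0.0065 0.009 ]
```

```bash
python3 -m crank '[0.006,0.013,0,0, 0.007,0.013,0,0]' >/dev/null; python3 g.py 0.75 3
```

```text
t 11.68 pos [0.4907 0.1208 0.0958] th 0.477 r 0.1395 Ftan -6.1 Frad -6.3 Fz 2.9 gap 0.0235
[0.0067 0.0109]
[0.008  0.0099]
[0.0089 0.0091]
```

```bash
python3 -m crank '[0.008,0.011,0,0, 0.009,0.010,0,0, 0.008,0.007,0,0, 0,0,0,0]' >/dev/null; python3 g.py -0.3 8
python3 - <<'E'
from h import *
c=cap("top");crop(c,235,180,375,300,5,"t8.png")
c=cap("scene");crop(c,290,190,430,295,5,"s8.png")
E
```

```text
t 12.18 pos [0.5121 0.1479 0.0957] th 0.725 r 0.1396 Ftan -3.0 Frad -3.5 Fz 3.0 gap 0.0235
[-0.0122 -0.0131]
[-0.0101 -0.0148]
[-0.0082 -0.016 ]
[-0.0061 -0.0169]
[-0.0038 -0.0175]
[-0.0016 -0.0179]
[ 0.0007 -0.0179]
[ 0.003  -0.0177]
```

View pics/t8.png

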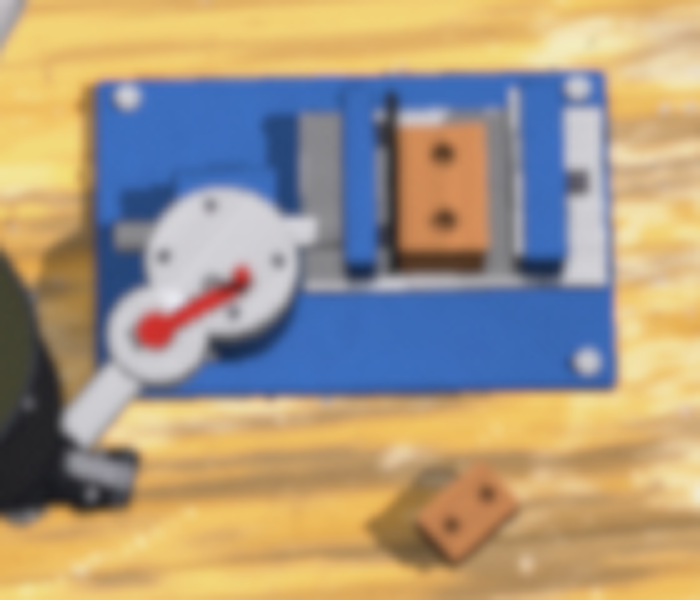

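View pics/s8.png

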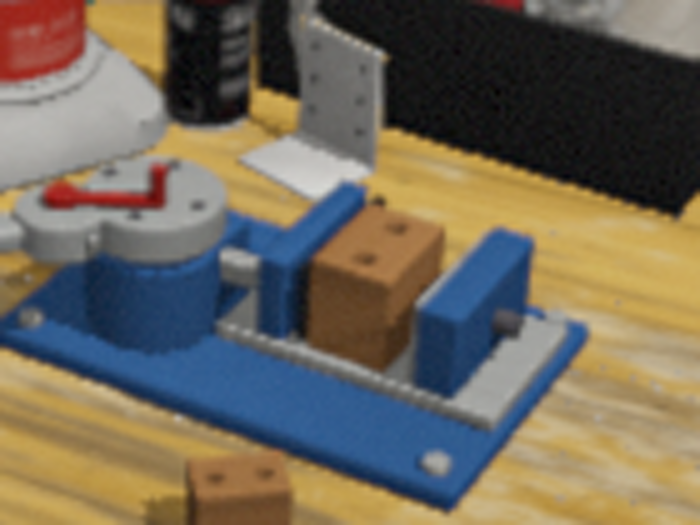

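The jaw has closed about 21 mm (plate px x 345→392) and is now pushing the block. About 11–14 mm remains between the block (right edge px 487) and the back jaw (512–520). Now the return stroke.

```bash
python3 -m crank '[-0.011,-0.013,0,0, -0.009,-0.014,0,0, -0.008,-0.016,0,0, -0.006,-0.017,0,0]' >/dev/null; python3 g.py -0.3 5; python3 -m crank '[-0.002,-0.016,0,0, 0,-0.017,0,0, 0.001,-0.016,0,0]' >/dev/null; python3 g.py -0.8 5
```

```text
t 12.78 pos [0.4767 0.0886 0.0958] th 0.224 r 0.1392 Ftan 1.7 Frad -3.0 Fz 1.5 gap 0.023
[-0.0043 -0.014 ]
[-0.002  -0.0145]
[-0.0004 -0.0147]
[ 0.0011 -0.0146]
[ 0.0026 -0.0144]
t 13.15 pos [0.4714 0.0352 0.0958] th -0.164 r 0.1392 Ftan 3.3 Frad -3.6 Fz 1.8 gap 0.0232
[ 0.002  -0.0177]
[ 0.005  -0.0171]
[ 0.0072 -0.0163]
[ 0.0092 -0.0153]
[ 0.011 -0.014]
```

```bash
python3 -m crank '[0.003,-0.017,0,0, 0.005,-0.017,0,0, 0.008,-0.016,0,0, 0.009,-0.013,0,0]' >/dev/null; python3 g.py -0.8 3;  python3 -m crank '[0.006,-0.007,0,0, 0.003,-0.003,0,0, 0,0,0,0]' >/dev/null; python3 g.py -0.3 5
```

```text
t 13.65 pos [ 0.4968 -0.0327  0.0958] th -0.69 r 0.1393 Ftan 3.3 Frad -2.3 Fz 3.8 gap 0.023
[ 0.0025 -0.0045]
[ 0.0032 -0.004 ]
[ 0.0034 -0.0039]
t 14.03 pos [ 0.5064 -0.0447  0.0958] th -0.801 r 0.1394 Ftan 0.5 Frad -1.5 Fz 2.8 gap 0.0234
[-0.0093  0.0104]
[-0.0077  0.0117]
[-0.0065  0.0124]
[-0.0052  0.013 ]
[-0.0039  0.0135]
```

```bash
python3 -m crank '[-0.009,0.010,0,0, -0.007,0.012,0,0, -0.006,0.012,0,0, -0.005,0.013,0,0]' >/dev/null; python3 g.py; python3 -m crank '[-0.003,0.007,0,0, -0.003,0.007,0,0]' >/dev/null; python3 g.py;  python3 - <<'E'
from h import *
c=cap("scene");crop(c,290,190,430,295,5,"s9.png")
E
```

```text
t 14.53 pos [0.4777 0.0051 0.0958] th -0.385 r 0.1392 Ftan -0.9 Frad -3.7 Fz 0.7 gap 0.0227
t 14.78 pos [0.4734 0.021  0.0959] th -0.266 r 0.1394 Ftan -5.5 Frad -12.4 Fz -5.1 gap 0.0231
```

View pics/s9.png

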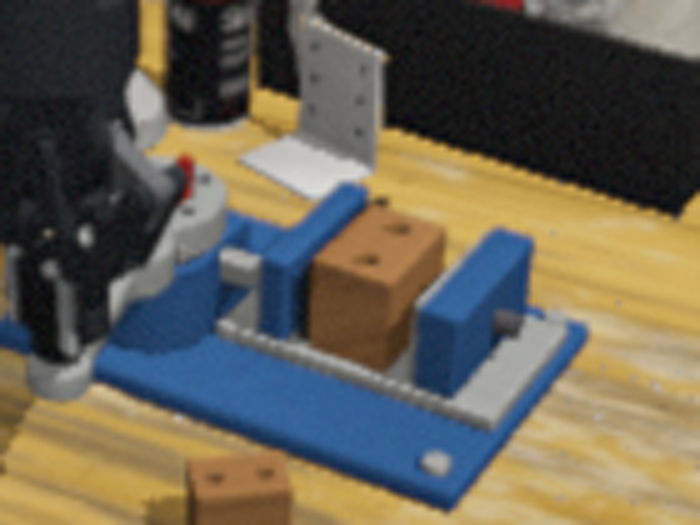

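Lost motion used up most of this so far, and the jaw has hardly moved. Continuing slowly.

```bash
python3 -m crank '[0,0.009,0,0, 0,0.010,0,0, 0,0.010,0,0, 0,0.010,0,0]' >/dev/null; python3 g.py 0.2 4
python3 - <<'E'
from h import *
c=cap("scene");crop(c,290,190,430,295,5,"s10.png")
E
```

```text
t 15.32 pos [0.471  0.0573 0.0959] th -0.005 r 0.1393 Ftan -5.6 Frad -9.2 Fz -1.8 gap 0.0234
[-0.0001  0.0072]
[0.001  0.0071]
[0.0014 0.007 ]
[0.0017 0.007 ]
```

View pics/s10.png

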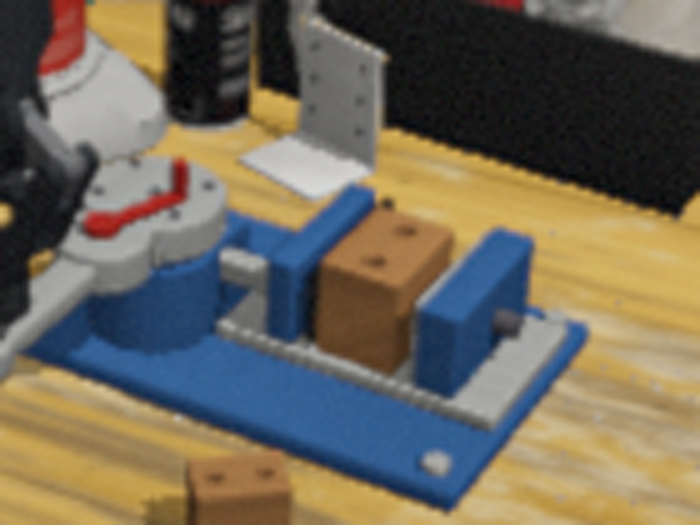

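```bash
python3 -m crank '[0.003,0.008,0,0, 0.003,0.008,0,0, 0.003,0.008,0,0]' >/dev/null; python3 g.py 0.3 3;python3 -m crank '[0.003,0.007,0,0, 0.003,0.006,0,0, 0,0,0,0]' >/dev/null; python3 g.py 0.5 4
python3 - <<'E'
from h import *
c=cap("scene");crop(c,290,190,430,295,5,"s11.png")
E
```

```text
t 15.75 pos [0.4742 0.079  0.0955] th 0.153 r 0.1391 Ftan -6.2 Frad 4.4 Fz 6.5 gap 0.023
[0.0008 0.0069]
[0.002  0.0066]
[0.0023 0.0065]
t 16.12 pos [0.477  0.0904 0.0956] th 0.237 r 0.1394 Ftan -2.9 Frad -5.9 Fz 1.6 gap 0.0231
[0.0025 0.0089]
[0.0036 0.0085]
[0.0042 0.0082]
[0.0047 0.0079]
```

View pics/s11.png

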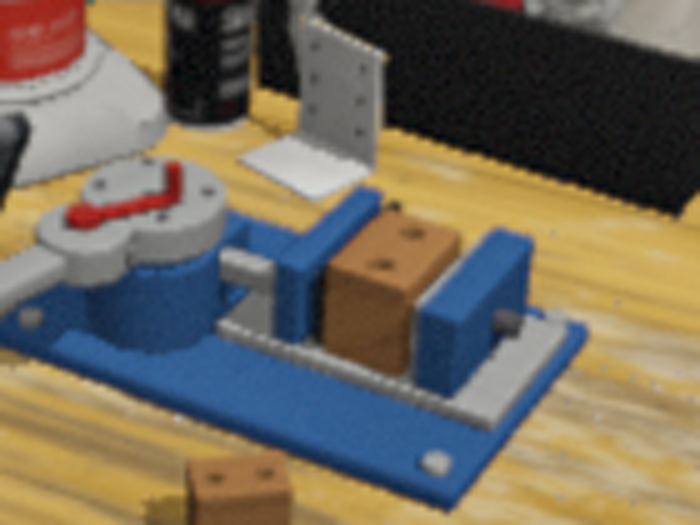

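Only a few mm remains (block edge px 412, jaw edge 418). Small steps now, settling and reading the force each time.

```bash
python3 -m crank '[0.002,0.005,0,0, 0.002,0.005,0,0, 0,0,0,0]' >/dev/null; python3 g.py;python3 -m crank '[0.003,0.005,0,0, 0,0,0,0]' >/dev/null; python3 g.py
```

```text
t 16.55 pos [0.4799 0.0984 0.0956] th 0.298 r 0.1394 Ftan -2.7 Frad -2.4 Fz 4.1 gap 0.0228
t 16.8 pos [0.4815 0.1027 0.0954] th 0.331 r 0.1394 Ftan -3.1 Frad -3.2 Fz 3.0 gap 0.0235
```

```bash
python3 -m crank '[0.003,0.005,0,0, 0,0,0,0]' >/dev/null; python3 g.py;python3 -m crank '[0.003,0.005,0,0, 0,0,0,0]' >/dev/null; python3 g.py
```

```text
t 17.05 pos [0.4835 0.107  0.0955] th 0.365 r 0.1394 Ftan -3.9 Frad -3.1 Fz 3.1 gap 0.0229
t 17.3 pos [0.4856 0.1115 0.0954] th 0.401 r 0.1394 Ftan -2.8 Frad -2.4 Fz 3.9 gap 0.023
```

```bash
python3 -m crank '[0.003,0.005,0,0, 0,0,0,0]' >/dev/null; python3 g.py;python3 -m crank '[0.003,0.004,0,0, 0,0,0,0]' >/dev/null; python3 g.py;  python3 - <<'E'
from h import *
c=cap("scene");crop(c,290,190,430,295,5,"s12.png")
c=cap("top");crop(c,235,180,375,300,5,"t12.png")
E
```

```text
t 17.55 pos [0.488  0.1159 0.0955] th 0.437 r 0.1394 Ftan -2.7 Frad -1.9 Fz 3.4 gap 0.0231
t 17.8 pos [0.49   0.1196 0.0955] th 0.467 r 0.1395 Ftan -2.8 Frad -1.2 Fz 4.4 gap 0.0232
```

View pics/s12.png

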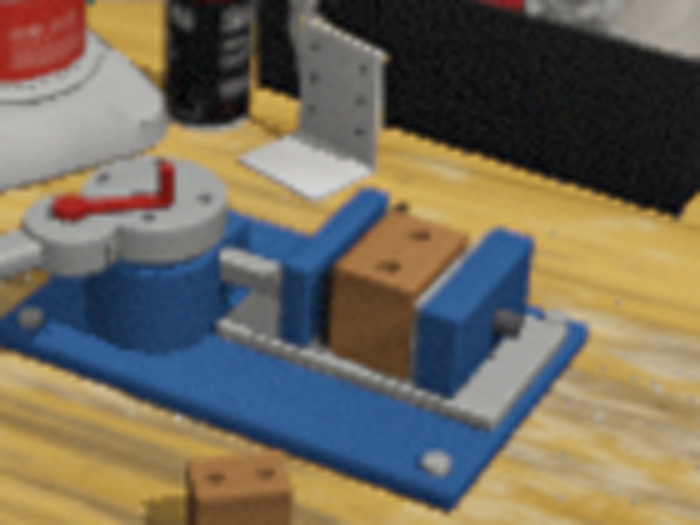

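View pics/t12.png

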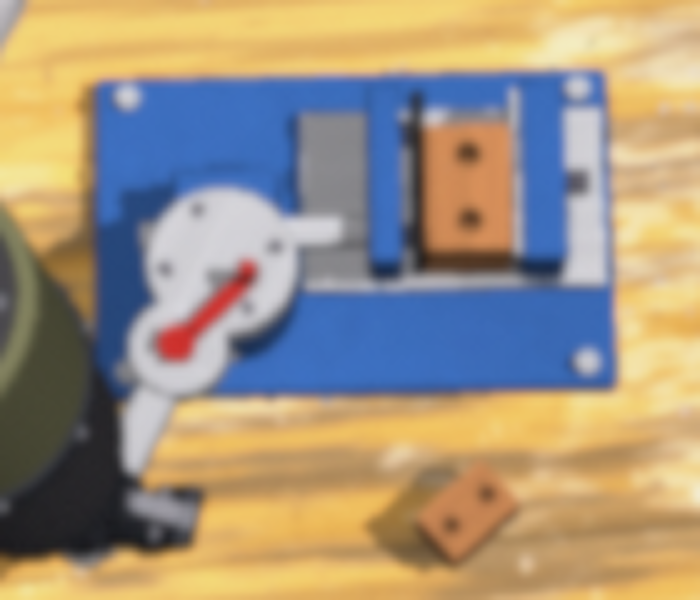

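The block (px right edge 512) is within about 1 mm of the back plate (515). Smaller steps.

```bash
python3 -m crank '[0.0025,0.004,0,0, 0,0,0,0]' >/dev/null; python3 g.py;python3 -m crank '[0.0025,0.0035,0,0, 0,0,0,0]' >/dev/null; python3 g.py; python3 -m crank '[0.0025,0.0035,0,0, 0,0,0,0]' >/dev/null; python3 g.py
```

```text
t 18.15 pos [0.4921 0.123  0.0955] th 0.495 r 0.1394 Ftan -3.9 Frad -0.8 Fz 4.8 gap 0.0233
t 18.4 pos [0.4941 0.126  0.0954] th 0.522 r 0.1395 Ftan -3.1 Frad -0.9 Fz 4.6 gap 0.0232
t 18.65 pos [0.4961 0.129  0.0954] th 0.548 r 0.1395 Ftan -3.7 Frad -0.7 Fz 4.0 gap 0.0234
```

```bash
python3 -m crank '[0.0025,0.003,0,0, 0,0,0,0]' >/dev/null; python3 g.py;python3 -m crank '[0.0025,0.003,0,0, 0,0,0,0]' >/dev/null; python3 g.py; python3 -m crank '[0.0025,0.003,0,0, 0,0,0,0]' >/dev/null; python3 g.py
```

```text
t 18.9 pos [0.4979 0.1315 0.0954] th 0.569 r 0.1395 Ftan -4.3 Frad -0.5 Fz 4.7 gap 0.0232
t 19.15 pos [0.4996 0.1337 0.0954] th 0.589 r 0.1395 Ftan -4.7 Frad 0.2 Fz 5.2 gap 0.0232
t 19.4 pos [0.5011 0.1357 0.0955] th 0.607 r 0.1395 Ftan -5.0 Frad -0.9 Fz 5.3 gap 0.0232
```

Load found, the force is rising. I'm aiming for about 8 N.

```bash
python3 -m crank '[0.0025,0.003,0,0, 0,0,0,0]' >/dev/null; python3 g.py;python3 -m crank '[0.0025,0.003,0,0, 0,0,0,0]' >/dev/null; python3 g.py
```

```text
t 19.65 pos [0.5025 0.1375 0.0954] th 0.624 r 0.1395 Ftan -5.6 Frad 0.4 Fz 5.2 gap 0.023
t 19.9 pos [0.5037 0.1389 0.0953] th 0.637 r 0.1395 Ftan -6.0 Frad 0.0 Fz 5.9 gap 0.023
```

```bash
python3 -m crank '[0.0025,0.003,0,0, 0,0,0,0]' >/dev/null; python3 g.py;python3 -m crank '[0.0025,0.003,0,0, 0,0,0,0]' >/dev/null; python3 g.py
```

```text
t 20.15 pos [0.5049 0.1402 0.0952] th 0.65 r 0.1395 Ftan -6.4 Frad 0.9 Fz 5.7 gap 0.023
t 20.4 pos [0.5059 0.1415 0.0952] th 0.661 r 0.1396 Ftan -7.0 Frad 0.2 Fz 5.1 gap 0.0233
```

```bash
python3 -m crank '[0.0028,0.003,0,0, 0,0,0,0]' >/dev/null; python3 g.py;python3 -m crank '[0.003,0.003,0,0, 0,0,0,0]' >/dev/null; python3 g.py
```

```text
t 20.65 pos [0.5071 0.1429 0.0953] th 0.674 r 0.1396 Ftan -7.3 Frad 0.8 Fz 6.2 gap 0.0229
t 20.9 pos [0.5084 0.1442 0.0953] th 0.687 r 0.1396 Ftan -6.5 Frad 0.1 Fz 5.9 gap 0.0234
```

```bash
python3 -m crank '[0.003,0.003,0,0, 0,0,0,0]' >/dev/null; python3 g.py; python3 -m crank '[0,0,0,0]' >/dev/null; python3 g.py
```

```text
t 21.15 pos [0.5095 0.1455 0.0952] th 0.7 r 0.1397 Ftan -7.4 Frad 0.1 Fz 6.3 gap 0.0233
t 21.27 pos [0.509  0.145  0.0953] th 0.695 r 0.1397 Ftan -6.4 Frad -0.9 Fz 5.0 gap 0.023
```

```bash
python3 -m crank '[0.003,0.003,0,0, 0.0025,0.0025,0,0]' >/dev/null; python3 g.py; python3 -m crank '[0.0025,0.0025,0,0]' >/dev/null; python3 g.py; python3 -m crank '[0.0025,0.0025,0,0]' >/dev/null; python3 g.py
```

```text
t 21.52 pos [0.5122 0.1482 0.0953] th 0.727 r 0.1397 Ftan -10.4 Frad 0.7 Fz 8.2 gap 0.0233
t 21.65 pos [0.5134 0.1495 0.0952] th 0.739 r 0.1397 Ftan -12.1 Frad -0.7 Fz 7.1 gap 0.0233
t 21.77 pos [0.5144 0.1503 0.0949] th 0.749 r 0.1396 Ftan -12.0 Frad -0.6 Fz 6.5 gap 0.0233
```

```bash
python3 -m crank '[0,0,0,0]' >/dev/null; python3 g.py; python3 -m crank '[0,0,0,0]' >/dev/null; python3 g.py;  python3 - <<'E'
from h import *
c=cap("scene");crop(c,290,190,430,295,5,"s13.png")
E
```

```text
t 21.9 pos [0.5135 0.1494 0.095 ] th 0.74 r 0.1396 Ftan -8.6 Frad 0.6 Fz 6.7 gap 0.0235
t 22.02 pos [0.5128 0.1488 0.095 ] th 0.733 r 0.1397 Ftan -7.8 Frad -0.1 Fz 6.5 gap 0.0233
```

View pics/s13.png

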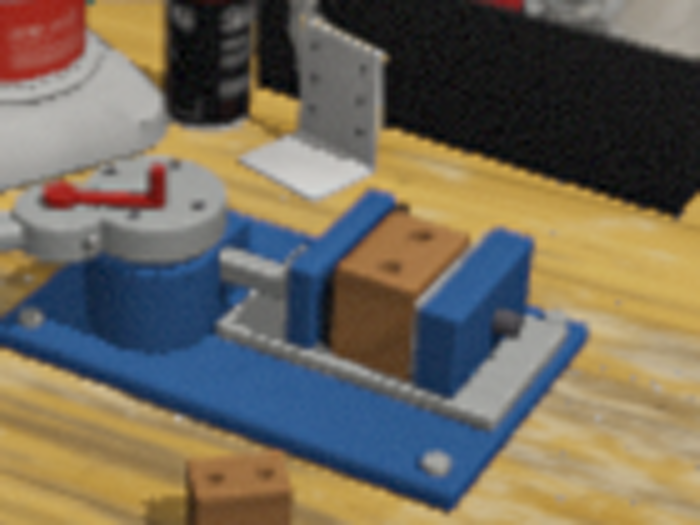

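Held still, the knob reads about 8 N, which is well gripped. The block stands square against the back jaw (px 415). Letting go now.

```bash
python3 -m crank '[0,0,0,0, 0,0,0,0, 0,0,0,0, 0,0,0,0]' 0.2
python3 - <<'E'
from h import *
c=cap("wrist");cv2.imwrite("pics/w14.png",c["img"][...,::-1])
E
```

```text
clock: 22.58
tool_pos: [0.5112, 0.1487, 0.092]
eef_rot: [-0.588, 0.807, -0.014, -0.059]
contact_force: [-0.3, -0.6, 1.0]
finger_gap: 0.0516
```

View pics/w14.png

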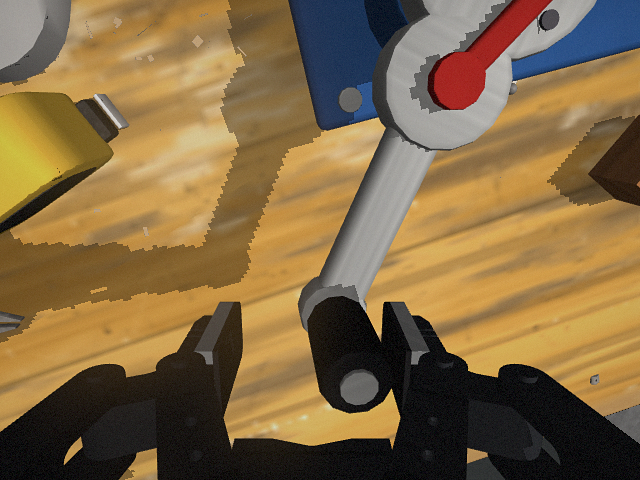

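The handle sprang back a little, so the knob now sits close to the right finger (px 385). I'll open wider, centre on it and rise.

```bash
python3 -m crank '[-0.002,-0.008,0,0, 0,0,0,0, 0,0,0,0]' 0.8; python3 -m crank '[0,0,0.025,0, 0,0,0.04,0, 0,0,0.05,0, 0,0,0.05,0, -0.03,0.05,0.02,0, -0.03,0.06,0,0, 0,0.06,0,0, 0,0,0,0]'
python3 - <<'E'
from h import *
c=cap("top");crop(c,235,180,375,300,5,"t15.png")
c=cap("scene");crop(c,230,180,430,320,4,"s15.png")
E
```

```text
clock: 23.0
tool_pos: [0.509, 0.1403, 0.0919]
eef_rot: [-0.588, 0.807, -0.014, -0.059]
contact_force: [-0.5, 0.1, -0.7]
finger_gap: 0.0771
clock: 24.0
tool_pos: [0.4467, 0.3111, 0.2825]
eef_rot: [-0.586, 0.808, -0.013, -0.058]
contact_force: [0.7, -0.3, -0.0]
finger_gap: 0.0764
```

View pics/t15.png

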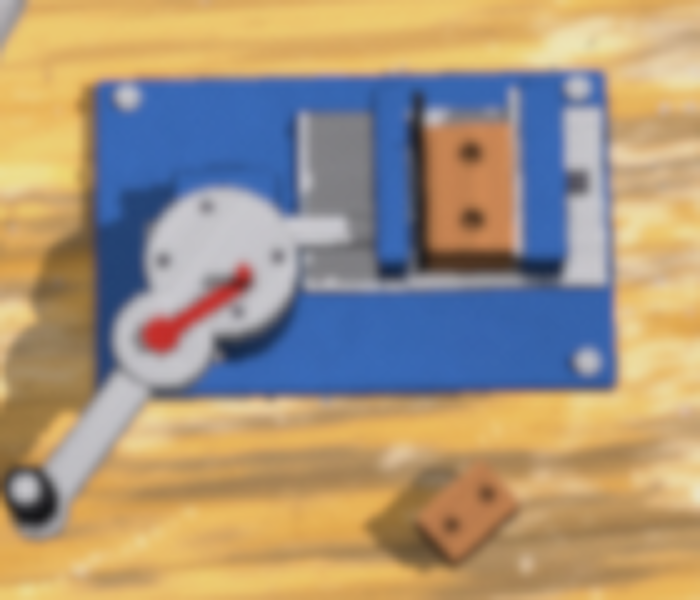

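View pics/s15.png

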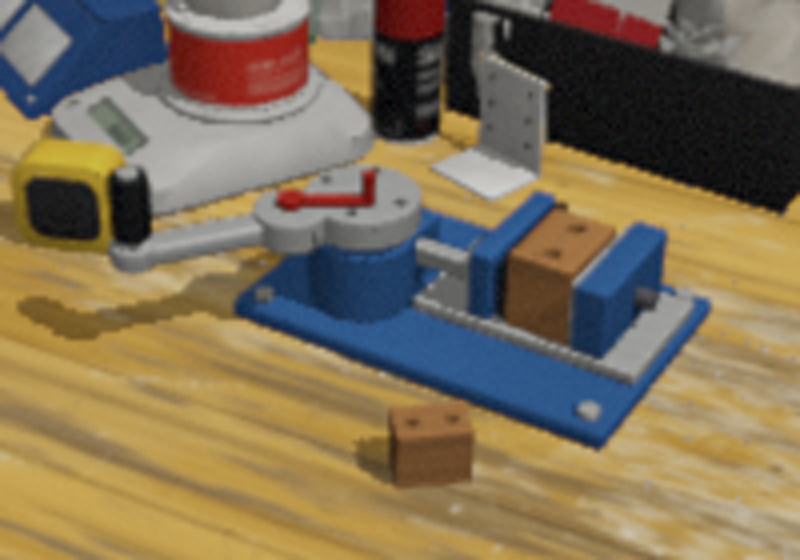

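The block is held between the compressed rubber plate (px 415) and the back jaw (515). The lever post is to the right, and the robot is clear of everything. Handing in.

Run:
```python
from rig import manip
print(manip.state()["contact_force"]); print(manip.sign_off())
```

```text
[0.24197702 0.62849453 0.61351846]
the job is handed in; nothing more can be done
None
```

The block is gripped against the back jaw and the job is handed in at about 24 s of the 72 s allowed; no verdict was reported.

- **Lever:** I nudged the red lever over with closed fingers, with at most about 2 N read, and it snapped to tighten. The post then measured within about 1–2 px of its fully-over position.
- **Return swing:** Held by the black knob, the handle ratcheted back freely to its right-hand stop at about -0.80 rad. The jaw had not moved in the picture.
- **Closing:** I used two closing strokes, with one free return between them. I felt the block load up at about 0.53 rad on the second stroke, then closed further in small steps. The knob force was about 8 N held still.
- **Highest force:** It read about 12 N briefly while moving on the last few steps, which is close to the 13 N crush limit. The block showed no damage in the pictures.
- **Last checks:** After I let go, the handle sprang back a little. The block stands square between the rubber plate and the back jaw, the lever is still at tighten, and the gripper is clear with about 0 N. The bystanders in view had not moved.
- **Not as planned:**
  - On my first descent beside the head the tool went about 20 mm too low, but it touched nothing.
  - Sideways (radial) force on the knob briefly reached about 15 N mid-stroke.
  - The tool ended tilted by about 7°.

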